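# Hold the saw guard up for a blade check under the lamp

### The job

Get the chop saw ready for a blade check: hang the work lamp by its handle across both prongs of the stand's hook with its light facing the saw, and let go of it. Then lift the saw's spring-loaded lower guard by its red lever until it is 60 degrees open, and finish while still holding it there, since it snaps shut when released. Never touch the blade, and leave the sanding block, tape measure, folding rule and pencil where they lie.

Things in the scene. Friction and masses are not known exactly. Their poses are not given: they have to be found in the camera images.
- saw: compact bench chop saw, fixed; origin under the middle of its base (200 x 255 mm), on the bench. Its front (operator side) is its -x, z up; the blade stands in its x-z plane (y = 0), motor and D handle on its -y side. The head is locked up: nothing but the lower guard moves. The upper guard reaches 77 mm round the arbor, 11 mm to either side of y = 0; the motor and handle lie beyond y = -16 mm
- arbor (a point): centre of the blade and hinge axis of the lower guard, 180 mm above the bench; axes as the saw's: the guard turns about y, and its lever rises from the front on a circle about this point, pointing 60 degrees above level when the guard is 60 degrees open
- blade: steel saw blade, 143 mm across, about the arbor; not to be touched
- guard (a joint): smoked-clear lower guard round the lower half of the blade, outer radius 83 mm, 29 mm wide; value in rad: 0 shut, grows as its front swings up, stop at 1.75; 60 degrees is 1.05. A spring shuts it: at the lever it takes about 2 N to start and about 4 N at 60 degrees
- lever: red plastic lever on the front of the guard, 38 mm long (radially), 14 mm thick across y, 22 mm tall; origin at its centre, 126 mm from the arbor. Shut, it lies level at the arbor's height, its outer end to the saw's -x; its axes are the saw's, turned about y by the guard's angle. Pinch it across its thickness (y) from above; it may turn between the fingers
- lamp: LED work lamp, black with yellow rim, loose, about 0.3 kg, standing upright on its foot; origin under its middle, z up. Housing 34 mm deep (x), 96 mm wide (y), top at 84 mm; light panel on its -x face, ribs on its back. A stiff steel bail (7 mm wire, does not fold) stands over it: uprights at y = +-53 mm, level bar along y at 150 mm height
- lamp_handle (a point): middle of the bail's level bar, 150 mm above the lamp's underside; here a rubber sleeve 14 mm thick and 36 mm long along the lamp's y; pinch it across the lamp's x. Free height between housing and bar 62 mm
- lamp_beam (a point): point on the lamp's beam axis, 80 mm in front (-x) of its middle and 45 mm above its underside: shows which way the light faces
- lamp_stand: fixed steel stand: foot plate 150 x 130 mm (14 mm thick), tube at x = 12 mm, nothing higher than 237 mm. At its top two parallel steel prongs, 8 mm thick, at y = +-27 mm, run out level along its -x from x = -6 to -105 mm, then turn up to red tips at x = -120 mm, whose tops are 235 mm above the bench. -x is towards the saw, more or less
- hook_seat (a point): middle of the seat between the prongs, in the shallow dip at x = -75 mm of the stand, 213 mm above the bench, level with the tops of the prongs; the hung lamp's bar lies along its y, its middle here. Axes as the stand's
- sanding_block: cork sanding block 66 x 110 x 31 mm, bystander; origin at its underside
- tape_measure: dark tape measure 36 x 72 x 62 mm, bystander; origin at its underside
- folding_rule: folded yellow rule 16 x 236 x 19 mm, bystander; origin at its underside
- pencil: flat red pencil 12 x 182 x 8 mm, bystander; origin at its underside

How it is judged:
By the outcome, as a careful person would: the job done as asked, in the order asked, and still so for the second after the job is handed in, while the arm keeps its last pose, push and grip.
It also fails if it takes over 64 s, if anything falls off the work surface, if the arm or the gripper's body presses on something with over 40 N, if the wrist force passes 120 N, or if a joint passes its speed limit or range.

### The arm

A 6-joint arm with a two-finger parallel gripper is mounted at the origin on a cart in front of the work surface, level with it; the furniture and walls round the work are solid. World frame = base frame: x ahead of the robot, y to its left, z up, the work surface at z = 0. Lengths are in m, angles in rad, forces in N, time in s.
With the tool pointing down it reaches from about 0.275 to 0.85 m from the base axis. Payload 19 kg.
Tool frame: the origin (TCP) lies at the very end of the fingers, on their centre line; the grasp point (between the pads) lies 19 mm behind it; z points along the fingers, y is the line along which they close (so a half turn about z gives the same grasp; the last joint's range is limited). The gripper opens to 85 mm and grips with 20 to 120 N. Pads are 22 mm wide; open, the fingers measure 114 mm over their backs; the gripper's body (76 mm by 85 mm) begins 54 mm behind the grasp point. The pads swing forward as they close: fully open they stand 13 mm farther back than shut.
Start: joints at [1.036, 0.15, 1.437, -0, 1.554, -0.134], TCP at [0.224, 0.529, 0.231] pointing down, gripper open.
Joint ranges: [-2.8, 2.8], [-0.68, 2.1], [0.12, 2.68], [-1.39, 4.53], [0.16, 2.79], [-2.81, 2.81]. Speed limits (rad/s): [1.89, 1.89, 2.22, 3.01, 3.01, 3.01].

### API

Orientations are given as [roll, pitch, yaw] about the fixed x, y, z axes, in that order (R = Rz(yaw) Ry(pitch) Rx(roll)).
In Python, from cell import robot, eyes gives the robot as it stands.
- The arm moves only by the tool step_arm, never from a script. Its argument "rows" is a list of rows, each a list of 3 entries, a list of its own where there are three numbers: the shift along the tool's x, y, z in fractions of the full range, 1 being 80 cm, then the turn, a rotation vector about the tool's x, y, z in fractions of the full range, 1 being 180 degrees, then the opening, from 0 (shut) to 1 (fully open). A call has 1 to 12 rows; each row is the pose to reach, as a shift and turn from the pose commanded when the call began, along the tool's axes at that moment; what a row does not reach only later rows make up. A row lasts 1/10 s, in which the tool goes at most 50 mm and 8.59 degrees, less where a joint would pass 70% of its speed; a pose out of reach is approached as far as the arm can. Shift and turn numbers lie between -1 and 1, and a call with a number outside is refused. A call with a gripper value outside its range is refused whole. The fingers move at their own pace and stop on an object; "force" is the grip in N (left out, the last holds). Time passes only in rows, so rows that repeat a pose let the fingers close. It gives the time, the measured TCP pose, the force, the opening and the grip force at its end, in the units of the state.
- robot.get_state(): the state, without advancing time (a new reading comes with each control period).
- eyes.grab_frame(name): name is "side" or "top" or "wrist"; returns the picture (400x640x3 uint8, red, green, blue); there is no depth.
- eyes.get_calibration(name): a dict with "intrinsics" (3x3 intrinsics, pixels), "k1" (the pictures are not rectified: a ray, as slopes to the right and down, at radius r is drawn at 1 + k1 r^2 times it, then the intrinsics apply), "extrinsics" (4x4, takes a point from world to camera coordinates). Camera axes: x right, y down, z forward; pixel columns grow to the right and rows downward; lengths in m; the calibration is good to about 2 mm. A picture is of the moment at which its call begins: read the wrist's pose just before it. get_calibration takes no time and is no camera call; for the wrist camera it gives the pose at the moment of the call.
- robot.sign_off(): hands the job in; it is judged then, once.
Trained networks look in the newest picture that a camera, given by its name, has taken for a name from the list of things; names that differ only in an ending like _2 or _b are one class to them, and where a whole thing is asked for, a point or a joint stands for the part that bears it (a point fixed in the world has none). Each returns a list of dicts, best first, with "conf" (0 to 1); they miss things now and then, are a little off and sometimes report something else, mostly with a low value. They report only what shows in the picture. A call takes as long as a camera call.
- eyes.recognise(camera, name): "at" ([column, row] as shares, 0 to 1, of the picture: columns of its width, rows of its height, amid what is visible of it).
The state is a dict: "t": time; "joint_pos": joint angles; "joint_vel": joint speeds; "joint_torque": joint torques, N m; "ee_pos": TCP position; "tcp_rot": TCP orientation; "ft_force": force on the tool from outside, world axes, zero at the start; "ft_torque": the same for the moment, N m; "finger_gap": finger opening in m; "grasp_force": force on a finger pad.
Only numpy, scipy, OpenCV 4.12 (cv2) and the standard library are available. Lean on these libraries where they do the work, as an engineer would, in place of code of your own. Each camera call takes 0.05 s, during which the arm holds its last target. There are 200 camera calls.

## Working session

There is one attempt and no reset: what is moved stays moved. The work goes in short steps, Python scripts to look and compute and a tool call to move; the robot and the scene stay as the last step left them, time stands still between calls to the robot, and variables do not carry over. Pictures are saved under pics/ and viewed, at most 15 in all, crops included, and the job is handed in when it is done.

Besides the shell and the picture viewer there is one more tool, called after "Call:" as name(argument=value, ...) on one line, values as JSON. step_arm: Moves the arm, as the interface text tells. Its arguments: {"type":"object","properties":{"rows":{"type":"array"},"force":{"type":"number"}},"required":["rows"]}

```bash
mkdir -p pics; ls
python3 - <<'E'
from cell import robot, eyes
import cv2, numpy as np
s=robot.get_state(); print({k:np.round(v,3).tolist() for k,v in s.items()})
for c in("side","top","wrist"):
    im=eyes.grab_frame(c); cv2.imwrite(f"pics/{c}0.png",im[:,:,::-1])
    k=eyes.get_calibration(c); print(c,np.round(k["intrinsics"],1).tolist(),k["k1"],np.round(k["extrinsics"],4).tolist())
    for n in("saw","lever","lamp","lamp_handle","lamp_stand","arbor","guard","hook_seat"):
        try: r=eyes.recognise(c,n)
        except Exception as e: r=[]; print(n,e)
        print(n,[(round(d["conf"],2),round(d["at"][0]*640),round(d["at"][1]*400)) for d in r[:3]])
E
```

```text
pics
{'t': 0.0, 'joint_pos': [1.036, 0.151, 1.438, -0.0, 1.554, -0.134], 'joint_vel': [0.0, 0.001, 0.0, 0.001, 0.001, -0.001], 'joint_torque': [0.002, -71.305, -57.088, 0.0, 0.009, -0.0], 'ee_pos': [0.224, 0.529, 0.231], 'tcp_rot': [-3.14, -0.0, 2.741], 'ft_force': [-0.417, 0.28, 0.241], 'ft_torque': [0.044, -0.014, 0.021], 'grasp_force': 0.0, 'finger_gap': 0.085}
side [[417.7, 0.0, 316.8], [0.0, 417.7, 200.3], [0.0, 0.0, 1.0]] -0.056389157227551535 [[0.981, -0.1938, -0.0106, -0.4987], [-0.1196, -0.5603, -0.8196, 0.2177], [0.1529, 0.8053, -0.5728, 1.152], [0.0, 0.0, 0.0, 1.0]]
saw [(0.66, 370, 255)]
lever [(0.31, 287, 179)]
lamp [(0.65, 287, 180)]
lamp_handle [(0.77, 288, 182), (0.46, 353, 230), (0.29, 290, 220)]
lamp_stand [(0.78, 335, 193)]
arbor [(0.69, 370, 255)]
guard [(0.71, 339, 231), (0.69, 291, 218)]
hook_seat [(0.73, 295, 337), (0.68, 335, 189)]
top [[405.0, 0.0, 311.5], [0.0, 405.0, 208.0], [0.0, 0.0, 1.0]] 0.0291449027720726 [[0.0167, -0.9998, -0.0077, 0.0063], [-0.9911, -0.0156, -0.1323, 0.5241], [0.1321, 0.0099, -0.9912, 1.0417], [0.0, 0.0, 0.0, 1.0]]
saw [(0.88, 360, 166), (0.66, 228, 160)]
lever []
lamp [(0.77, 185, 227)]
lamp_handle [(0.95, 183, 224), (0.67, 351, 272)]
lamp_stand [(0.71, 227, 160)]
arbor [(0.9, 362, 165)]
guard [(0.68, 355, 186)]
hook_seat [(0.62, 221, 273), (0.61, 228, 161)]
wrist [[306.2, 0.0, 323.9], [0.0, 306.2, 199.3], [0.0, 0.0, 1.0]] -0.04118103354939487 [[0.3902, 0.9207, -0.0011, -0.575], [0.8774, -0.3715, 0.3036, -0.0403], [0.2791, -0.1194, -0.9528, 0.3813], [0.0, 0.0, 0.0, 1.0]]
saw []
lever []
lamp [(0.93, 258, 349)]
lamp_handle [(0.66, 258, 347)]
lamp_stand [(0.47, 29, 378)]
arbor []
guard []
hook_seat []
```

View pics/side0.png

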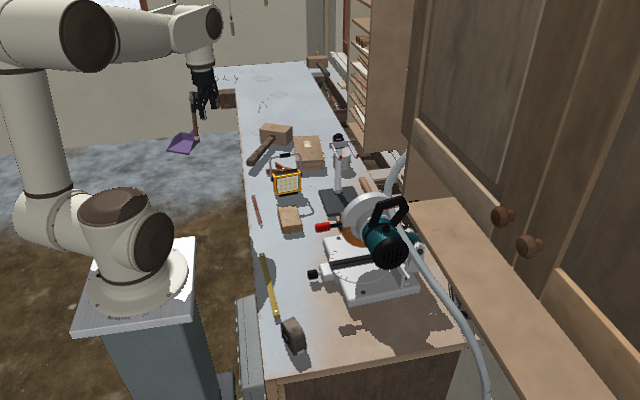

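View pics/top0.png

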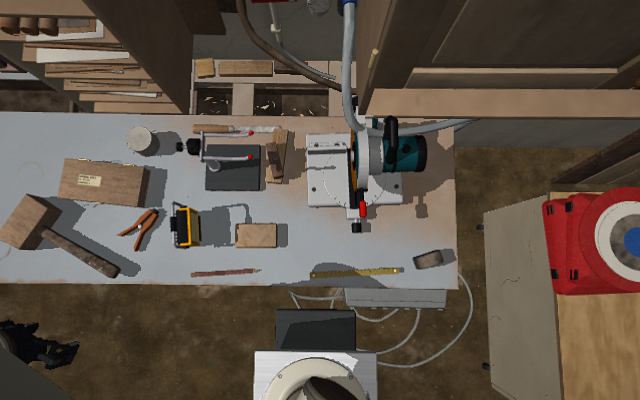

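The side view shows the lamp at about (287,180) with its panel towards the camera, the stand at (338,175), and the saw at (375,245) with its red lever at (322,227). The top view shows the lamp at (185,227), the prongs of the stand running right to red tips at (250,134) and (250,157), and the lever at (362,211). The bystanders lie nearer the robot. I'll zoom in.

```bash
cat > h.py <<'E'
from cell import robot, eyes
import cv2, numpy as np
def ray(cal,px):
    K=cal["intrinsics"];K=np.asarray(K);E=np.asarray(cal["extrinsics"])
    d=cv2.undistortPoints(np.array([[px]],float),K,np.array([cal["k1"],0,0,0.])).ravel()
    R,t=E[:3,:3],E[:3,3]
    v=R.T@np.array([d[0],d[1],1]); return -R.T@t, v/np.linalg.norm(v)
def atz(cal,px,z):
    c,v=ray(cal,px); return c+v*(z-c[2])/v[2]
def tri(obs):
    A=np.zeros((3,3));b=np.zeros(3);L=[ray(c,p) for c,p in obs]
    for c,v in L:
        M=np.eye(3)-np.outer(v,v);A+=M;b+=M@c
    X=np.linalg.solve(A,b)
    return X,[np.linalg.norm((np.eye(3)-np.outer(v,v))@(X-c))*1000 for c,v in L]
def proj(cal,X):
    E=np.asarray(cal["extrinsics"]);p,_=cv2.projectPoints(np.array([X],float),cv2.Rodrigues(E[:3,:3])[0],E[:3,3],np.asarray(cal["intrinsics"]),np.array([cal["k1"],0,0,0.]));return p.ravel()
def crop(src,x,y,w,h,s,out):
    im=cv2.imread(src)if isinstance(src,str) else src[:,:,::-1];c=cv2.resize(im[y:y+h,x:x+w],None,fx=s,fy=s,interpolation=cv2.INTER_CUBIC)
    for i in range(0,w,20): cv2.putText(c,str(x+i),(i*s,10),0,.35,(255,0,255),1);cv2.line(c,(i*s,0),(i*s,4),(255,0,255),1)
    for j in range(0,h,20): cv2.putText(c,str(y+j),(0,j*s+4),0,.35,(255,0,255),1)
    cv2.imwrite(out,c)
E
python3 -c "
from h import *
crop('pics/side0.png',240,120,200,150,4,'pics/side0c.png');crop('pics/top0.png',165,100,200,150,4,'pics/top0c.png')"
```

```text
(no output)
```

View pics/side0c.png

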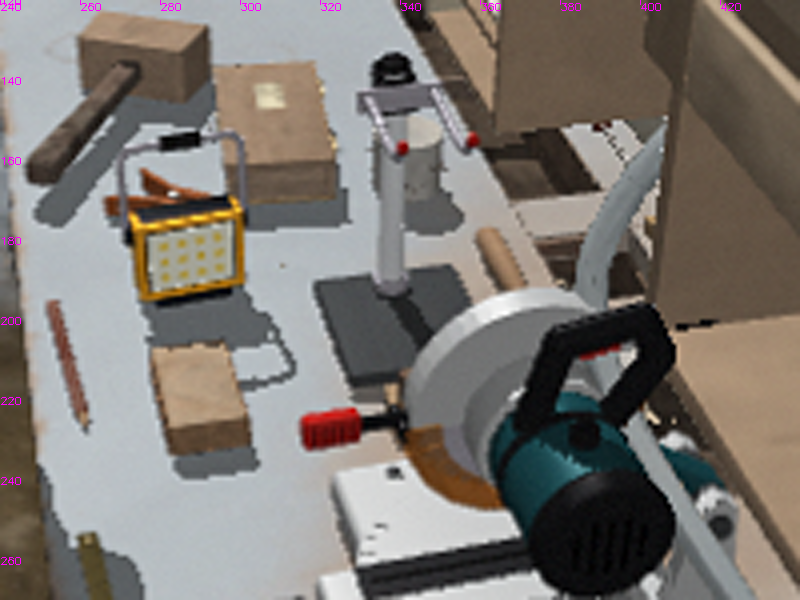

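View pics/top0c.png

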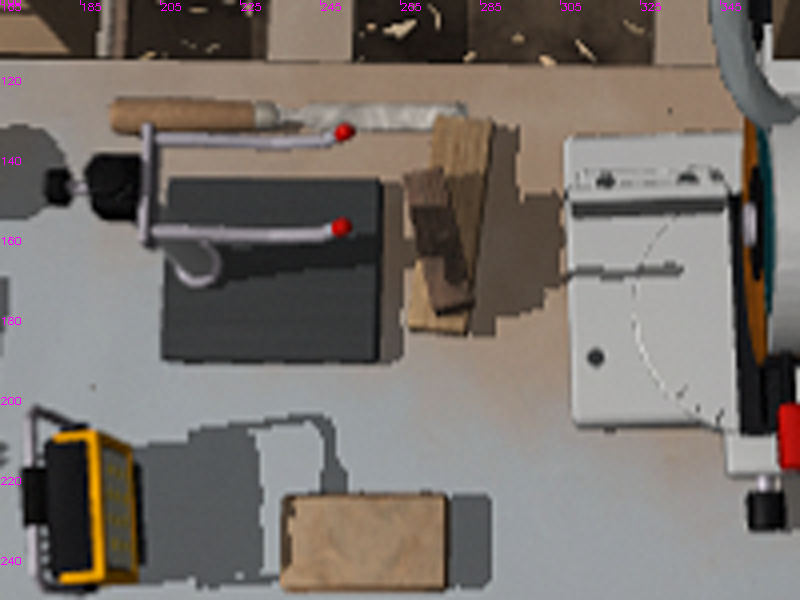

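The crops show these points, in full-picture pixels:

| Point | Side | Top |
|---|---|---|
| Lamp sleeve | (285,155) | (174,224) |
| Near prong tip | (340,157) | (250.5,157) |
| Far prong tip | (358,155) | (251,133) |
| Lever | (323,227) | (362,211) |

The light faces image-right, towards the saw.

Run:
```python
from h import *
S=eyes.get_calibration("side");T=eyes.get_calibration("top")
P=dict(sleeve=((285,155.2),(173.8,224.2)),barR=((300.7,154.2),(173.5,202)),barN=((270.2,158),(175.5,246.5)),
tipN=((340.5,156.8),(250.5,156.8)),tipF=((358.2,155),(251.3,132.8)),rootN=((332,144.5),(202.5,158)),rootF=((348.8,142),(203,133.8)),lever=((322.8,227),(362,211)))
for n,(a,b) in P.items():
    X,r=tri([(S,a),(T,b)]);print(n,X.round(4),np.round(r,1))
im=cv2.imread("pics/top0.png");hsv=cv2.cvtColor(im,cv2.COLOR_BGR2HSV)
m=(((hsv[...,0]<6)|(hsv[...,0]>174))&(hsv[...,1]>170)&(hsv[...,2]>90)).astype(np.uint8)
n,l,st,c=cv2.connectedComponentsWithStats(m)
print([(st[i].tolist(),c[i].round(1).tolist()) for i in range(1,n) if st[i,4]>5 and st[i,0]<460])
```

```text
sleeve [0.4659 0.3364 0.1531] [1.4 1.4]
barR [0.5199 0.3424 0.1473] [1.9 1.9]
barN [0.4145 0.3294 0.1523] [2. 2.]
tipN [0.6107 0.1493 0.2311] [1.2 1.2]
tipF [0.6653 0.1495 0.2307] [0.9 0.9]
rootN [0.6102 0.2592 0.2162] [1.3 1.3]
rootF [0.6656 0.2602 0.2185] [1.4 1.4]
lever [ 0.5023 -0.1027  0.1806] [3.1 3.1]
[([249, 131, 4, 4, 13], [250.4, 132.6]), ([248, 155, 4, 4, 14], [249.5, 156.3]), ([359, 201, 7, 16, 93], [362.3, 208.7])]
```

The rows are not in the units I measure in: shifts go in shares of 80 cm and turns go in shares of 180 degrees. I convert before sending: -29.8 cm is -0.3725, -8.3 cm is -0.1038, -30 degrees is -0.1667.

Call:
step_arm(rows=[[[-0.3725, -0.1038, -0.025], [0, 0, -0.1667], 1], [[-0.3725, -0.1038, -0.025], [0, 0, -0.1667], 1], [[-0.3725, -0.1038, -0.025], [0, 0, -0.1667], 1], [[-0.3725, -0.1038, -0.025], [0, 0, -0.1667], 1], [[-0.3725, -0.1038, -0.025], [0, 0, -0.1667], 1], [[-0.3725, -0.1038, -0.025], [0, 0, -0.1667], 1], [[-0.3725, -0.1038, -0.025], [0, 0, -0.1667], 1], [[-0.3725, -0.1038, -0.025], [0, 0, -0.1667], 1], [[-0.3725, -0.1038, -0.025], [0, 0, -0.1667], 1], [[-0.3725, -0.1038, -0.025], [0, 0, -0.1667], 1]], force=60)

```text
t: 2.35
ee_pos: [0.4657, 0.3373, 0.2512]
tcp_rot: [3.142, -0.0, -3.018]
ft_force: [0.4, -0.4, 0.1]
finger_gap: 0.0855
grasp_force: 0.0
```

Run:
```python
from h import *
import json
s=robot.get_state();print(s["t"],s["ee_pos"],s["tcp_rot"])
W=eyes.get_calibration("wrist");im=eyes.grab_frame("wrist");cv2.imwrite("pics/w1.png",im[:,:,::-1])
json.dump({k:np.asarray(v).tolist() for k,v in W.items()},open("w1.json","w"))
for n,X in dict(sleeve=(.466,.3364,.15),barR=(.5199,.3424,.15),barN=(.4145,.3294,.15),tipN=(.6107,.1493,.231),seat=(.638,.194,.213)).items(): print(n,proj(W,X).round(1))
crop(im,100,0,540,400,1,"pics/w1c.png")
```

```text
2.35 [0.46571439 0.33725811 0.2512282 ] [ 3.14151053e+00 -2.79434210e-04 -3.01813158e+00]
sleeve [322.8 198.7]
barR [322.1 256.5]
barN [322.  135.8]
tipN [ 50.  385.4]
seat [125.9 398.6]
```

View pics/w1.png

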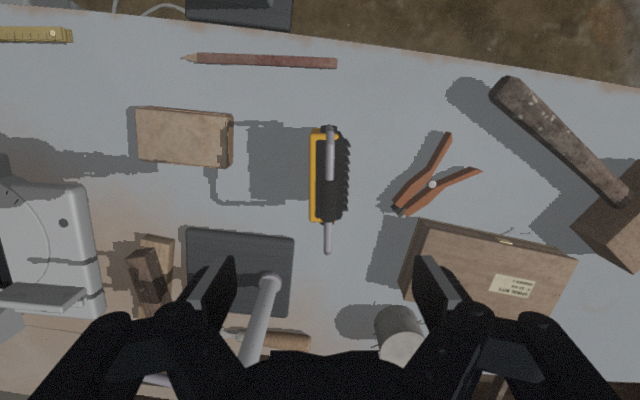

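The wrist view shows the bail bar upright in the picture, from (328,128) to (327,252), about 5 px right of my estimate. I'll refine it.

Run:
```python
from h import *
im=cv2.imread("pics/w1.png")
crop("pics/w1.png",290,115,80,150,4,"pics/w1d.png")
a=cv2.imread("pics/w1d.png")
S=cv2.resize(cv2.imread("pics/side0.png")[145:205,262:312],None,fx=9,fy=9,interpolation=cv2.INTER_CUBIC)[:600]
cv2.imwrite("pics/mix.png",np.hstack([a,S[:,:450] if S.shape[0]==600 else cv2.copyMakeBorder(S,0,600-S.shape[0],0,0,0)]))
```

```text
(no output)
```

View pics/mix.png

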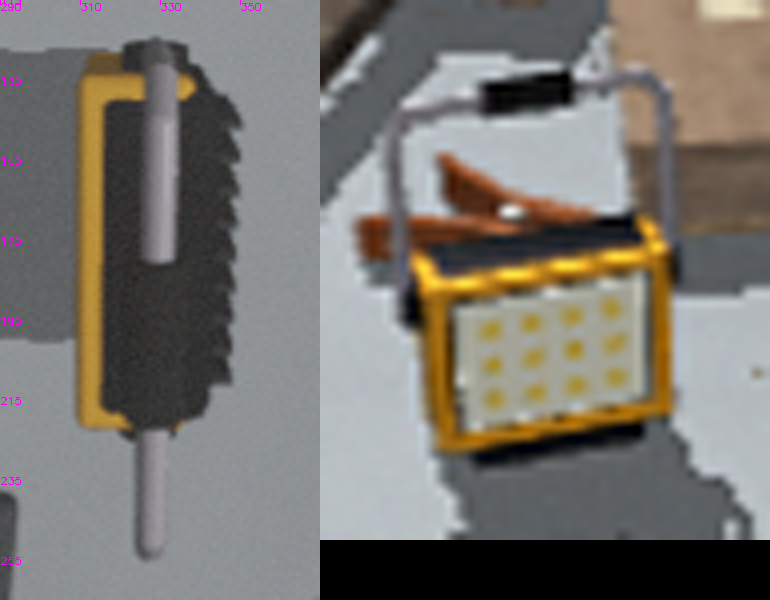

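Run:
```python
from h import *
import json
W=json.load(open("w1.json"));S=eyes.get_calibration("side");T=eyes.get_calibration("top")
for o in ([(S,(285,155.3)),(T,(173.8,224.2)),(W,(329,201))],[(S,(285,155.3)),(W,(329,201))],[(T,(173.8,224.2)),(W,(329,201))]): print(*tri(o))
print(atz(W,(329,201),.15),atz(W,(330.3,150),.1535),atz(W,(327.8,245),.1535))
```

```text
[0.46661602 0.33988613 0.15017154] [np.float64(1.2474840877323068), np.float64(2.8495741874882934), np.float64(2.014710667286191)]
[0.4677054  0.34183195 0.14971459] [np.float64(0.19464743573193177), np.float64(0.19464743573198717)]
[0.4669587  0.34068128 0.14550762] [np.float64(2.242445958827262), np.float64(2.242445958827137)]
[0.46741036 0.34179851 0.15      ] [0.42427256 0.33720692 0.1535    ] [0.50630707 0.34572052 0.1535    ]
```

In the tool's units: 11.9 cm is 0.1488, 10 cm is 0.125, 1 degrees is 0.0056.

Call:
step_arm(rows=[[[-0.0025, 0.0038, 0.0375], [0, 0, 0.0056], 0.7], [[-0.0025, 0.0038, 0.0875], [0, 0, 0.0056], 0.7], [[-0.0025, 0.0038, 0.125], [0, 0, 0.0056], 0.7], [[-0.0025, 0.0038, 0.1488], [0, 0, 0.0056], 0.7], [[-0.0025, 0.0038, 0.1488], [0, 0, 0.0056], 0.7], [[-0.0025, 0.0038, 0.1488], [0, 0, 0.0056], 0.7], [[-0.0025, 0.0038, 0.1488], [0, 0, 0.0056], 0], [[-0.0025, 0.0038, 0.1488], [0, 0, 0.0056], 0], [[-0.0025, 0.0038, 0.1488], [0, 0, 0.0056], 0], [[-0.0025, 0.0038, 0.1488], [0, 0, 0.0056], 0], [[-0.0025, 0.0038, 0.1488], [0, 0, 0.0056], 0], [[-0.0025, 0.0038, 0.1488], [0, 0, 0.0056], 0]], force=60)

```text
t: 3.6
ee_pos: [0.4683, 0.3402, 0.1332]
tcp_rot: [3.141, 0.001, -3.036]
ft_force: [-1.3, 1.4, 6.4]
finger_gap: 0.012
grasp_force: 58.4
```

In the tool's units: -23.9 cm is -0.2988, 2.5 cm is 0.0313, 6 degrees is 0.0333.

Call:
step_arm(rows=[[[0, 0, -0.0125], [0, 0, 0], 0], [[0, 0, -0.05], [0, 0, 0], 0], [[0, 0, -0.1], [0, 0, 0], 0], [[0, 0, -0.1375], [0, 0, 0], 0], [[0.0038, -0.0375, -0.1375], [0, 0, 0.0056], 0], [[0.01, -0.0875, -0.1375], [0, 0, 0.0111], 0], [[0.015, -0.1375, -0.1375], [0, 0, 0.0167], 0], [[0.02, -0.1875, -0.1375], [0, 0, 0.0222], 0], [[0.025, -0.2375, -0.1375], [0, 0, 0.0278], 0], [[0.03, -0.275, -0.1375], [0, 0, 0.0333], 0], [[0.0313, -0.2988, -0.1375], [0, 0, 0.0333], 0], [[0.0313, -0.2988, -0.1375], [0, 0, 0.0333], 0]])

```text
t: 4.8
ee_pos: [0.4682, 0.0976, 0.2429]
tcp_rot: [-3.141, 0.0, 3.14]
ft_force: [-0.9, 1.1, -3.6]
finger_gap: 0.012
grasp_force: 58.8
```

```bash
cat >> h.py <<'E'
import json
def snap(name,pts={}):
    s=robot.get_state();W=eyes.get_calibration("wrist");im=eyes.grab_frame("wrist");cv2.imwrite(f"pics/{name}.png",im[:,:,::-1])
    json.dump({k:np.asarray(v).tolist() for k,v in W.items()},open(name+".json","w"))
    for n,X in pts.items(): print(n,proj(W,X).round(1))
    hsv=cv2.cvtColor(im,cv2.COLOR_RGB2HSV);m=(((hsv[...,0]<6)|(hsv[...,0]>174))&(hsv[...,1]>150)&(hsv[...,2]>70)).astype(np.uint8)
    n,l,st,c=cv2.connectedComponentsWithStats(m);print([(st[i].tolist(),c[i].round(1).tolist()) for i in range(1,n) if st[i,4]>15])
    return W,im
E
python3 -c "
from h import *
snap('w2',dict(tipN=(.6107,.1493,.231),tipF=(.6653,.1495,.231),lever=(.502,-.1027,.18)))"
```

```text
tipN [396.  424.2]
tipF [390.5 471.9]
lever [ 67. 255.]
[([45, 233, 30, 52, 846], [59.4, 259.5])]
```

Call:
step_arm(rows=[[[-0.025, 0, 0], [0, 0, 0], 0], [[-0.0625, 0, 0], [0, 0, 0], 0], [[-0.1, 0, 0], [0, 0, 0], 0], [[-0.125, 0, 0], [0, 0, 0], 0], [[-0.125, 0, 0], [0, 0, 0], 0], [[-0.125, 0, 0], [0, 0, 0], 0]])

```text
t: 5.45
ee_pos: [0.5681, 0.1005, 0.242]
tcp_rot: [3.142, -0.001, -3.14]
ft_force: [0.7, -0.1, -3.2]
finger_gap: 0.012
grasp_force: 58.8
```

```bash
python3 -c "
from h import *
snap('w3',dict(tipN=(.6107,.1493,.231),tipF=(.6653,.1495,.231),lever=(.502,-.1027,.18)))"
```

```text
tipN [404.3 310.6]
tipF [397.2 378.8]
lever [ 26.1 123. ]
[([0, 98, 51, 58, 1918], [23.6, 125.9])]
```

View pics/w3.png

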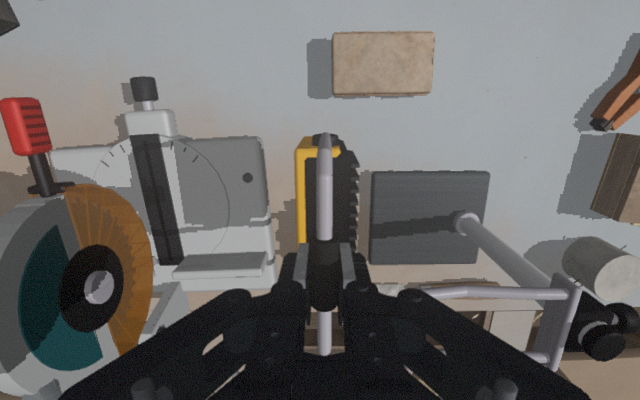

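The wrist view shows the lamp held vertically. The near prong runs from its root at (572,293) to about (430,291), and the finger hides its tip.

Run:
```python
from h import *
W=json.load(open("w3.json"))
for p,z in (((540,294.5),.213),((500,293),.213),((460,295),.213),((430,292),.213),((573,293),.215),((553,358),.215),((548,358),.213)): print(p,atz(W,p,z).round(4))
S=eyes.get_calibration("side");T=eyes.get_calibration("top")
for n,a,b,c in(("rootN",(332,144.5),(202.5,158),(573,293)),("rootF",(348.8,142),(203,133.8),(552,358))): print(n,*tri([(S,a),(T,b),(W,c)]))
a=cv2.imread("pics/w3.png")[270:370,380:600];cv2.imwrite("pics/w3c.png",cv2.resize(a,None,fx=3.6,fy=3.6,interpolation=cv2.INTER_CUBIC))
```

```text
(540, 294.5) [0.6131 0.2466 0.213 ]
(500, 293) [0.6114 0.2184 0.213 ]
(460, 295) [0.6126 0.1913 0.213 ]
(430, 292) [0.61   0.1708 0.213 ]
(573, 293) [0.6111 0.2681 0.215 ]
(553, 358) [0.6668 0.2684 0.215 ]
(548, 358) [0.6687 0.2664 0.213 ]
rootN [0.60948827 0.26100116 0.21730286] [np.float64(2.693192183451331), np.float64(2.0786952273463397), np.float64(3.7915728925029404)]
rootF [0.66519545 0.26238826 0.21769281] [np.float64(2.2845140920236053), np.float64(1.8779071628417572), np.float64(2.737550291155813)]
```

View pics/w3c.png

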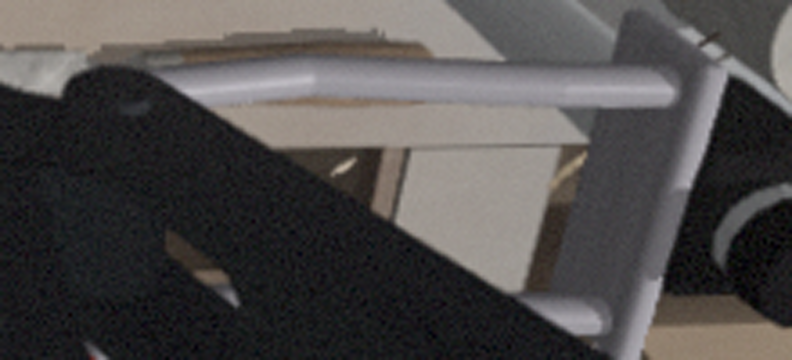

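The kink in the near prong at (466,291) is the dip. It agrees with the seat at about (0.639, 0.197).

In the tool's units: 9.6 cm is 0.12, -7.1 cm is -0.0888.

Call:
step_arm(rows=[[[-0.0375, 0, 0.0038], [0, 0, 0], 0], [[-0.075, 0, 0.0075], [0, 0, 0], 0], [[-0.0888, 0, 0.0075], [0, 0, 0], 0], [[-0.0888, 0, 0.0075], [0, 0, 0], 0], [[-0.0888, 0, 0.0075], [0, 0, 0], 0], [[-0.0888, 0.025, 0.0075], [0, 0, 0], 0], [[-0.0888, 0.05, 0.0075], [0, 0, 0], 0], [[-0.0888, 0.075, 0.0075], [0, 0, 0], 0], [[-0.0888, 0.1, 0.0075], [0, 0, 0], 0], [[-0.0888, 0.12, 0.0075], [0, 0, 0], 0], [[-0.0888, 0.12, 0.0075], [0, 0, 0], 0], [[-0.0888, 0.12, 0.0075], [0, 0, 0], 0]])

```text
t: 6.7
ee_pos: [0.6387, 0.1958, 0.2366]
tcp_rot: [-3.141, 0.0, -3.14]
ft_force: [-0.1, -0.8, -2.6]
finger_gap: 0.0117
grasp_force: 58.8
```

In the tool's units: 3.4 cm is 0.0425, 3.2 cm is 0.04.

Call:
step_arm(rows=[[[0, 0, 0.0125], [0, 0, 0], 0], [[0, 0, 0.025], [0, 0, 0], 0], [[0, 0, 0.035], [0, 0, 0], 0], [[0, 0, 0.04], [0, 0, 0], 0], [[0, 0, 0.0425], [0, 0, 0], 0], [[0, 0, 0.0425], [0, 0, 0], 0]])

```text
t: 7.3
ee_pos: [0.6392, 0.1957, 0.2021]
tcp_rot: [-3.141, -0.0, -3.141]
ft_force: [0.2, 0.8, -3.5]
finger_gap: 0.012
grasp_force: 58.8
```

Run:
```python
from h import *
a=cv2.resize(cv2.cvtColor(eyes.grab_frame("side"),4)[115:215,290:390],None,fx=4,fy=4,interpolation=2)
b=cv2.resize(cv2.cvtColor(eyes.grab_frame("wrist"),4),(600,375))[:, :]
b=cv2.resize(b[100:,100:500],(400,275))
cv2.imwrite("pics/hang.png",np.hstack([a,cv2.copyMakeBorder(b,0,125,0,0,0)]))
```

```text
(no output)
```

View pics/hang.png

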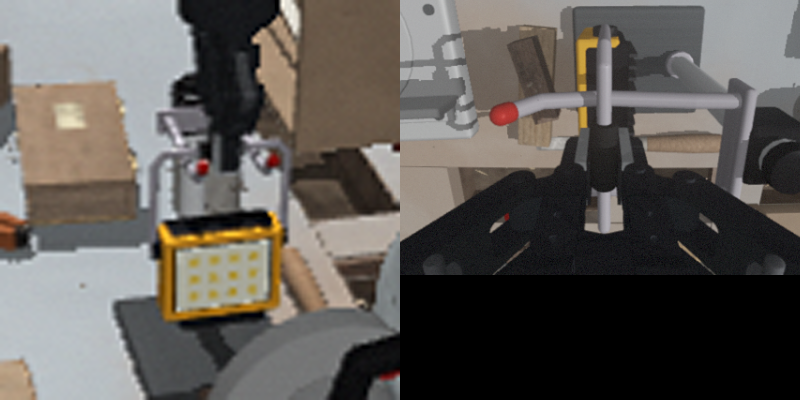

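Both prongs are inside the bail, the bar is over the dip, and the panel faces the saw. I'll lower it to contact.

In the tool's units: 0.3 cm is 0.0038, 0.2 cm is 0.0025.

Call:
step_arm(rows=[[[0, -0.0013, 0.0013], [0, 0, 0], 0], [[0, -0.0013, 0.0025], [0, 0, 0], 0], [[0, -0.0013, 0.0038], [0, 0, 0], 0], [[0, -0.0013, 0.0038], [0, 0, 0], 0]])

```text
t: 7.8
ee_pos: [0.6393, 0.1947, 0.1995]
tcp_rot: [-3.142, 0.0, -3.141]
ft_force: [0.3, -0.6, -1.3]
finger_gap: 0.0117
grasp_force: 59.2
```

In the tool's units: 0.15 cm is 0.0019, 0.1 cm is 0.0013.

Call:
step_arm(rows=[[[0, 0, 0.0013], [0, 0, 0], 0], [[0, 0, 0.0019], [0, 0, 0], 0], [[0, 0, 0.0019], [0, 0, 0], 0]])

```text
t: 8.1
ee_pos: [0.6394, 0.1947, 0.1991]
tcp_rot: [3.141, 0.002, -3.141]
ft_force: [-3.9, -0.7, 9.5]
finger_gap: 0.0119
grasp_force: 60.3
```

In the tool's units: -10 cm is -0.125, -7 cm is -0.0875.

Call:
step_arm(rows=[[[0, 0, -0.0013], [0, 0, 0], 0], [[0, 0, -0.0013], [0, 0, 0], 0.15], [[0, 0, -0.0013], [0, 0, 0], 0.25], [[0, 0, -0.0013], [0, 0, 0], 0.4], [[0, 0, -0.0013], [0, 0, 0], 0.5], [[0, 0, -0.0013], [0, 0, 0], 0.5], [[0, 0, -0.025], [0, 0, 0], 0.5], [[0, 0, -0.05], [0, 0, 0], 0.5], [[0, 0, -0.0875], [0, 0, 0], 0.5], [[0, 0, -0.125], [0, 0, 0], 0.5], [[0, 0, -0.125], [0, 0, 0], 0.5]])

```text
t: 9.2
ee_pos: [0.64, 0.1949, 0.3023]
tcp_rot: [3.141, 0.006, -3.141]
ft_force: [0.0, 0.0, 0.3]
finger_gap: 0.0427
grasp_force: 0.0
```

Run:
```python
from h import *
W,im=snap("w4",dict(seat=(.639,.196,.2165)))
a=cv2.resize(cv2.cvtColor(eyes.grab_frame("side"),4)[115:215,290:390],None,fx=4,fy=4,interpolation=2)
b=cv2.resize(cv2.cvtColor(im,4)[100:,100:500],(400,300))
cv2.imwrite("pics/hung.png",np.hstack([a,cv2.copyMakeBorder(b,0,100,0,0,0)]))
```

```text
seat [325.1 202.5]
[([257, 166, 15, 13, 163], [264.2, 172.1]), ([262, 234, 14, 12, 120], [268.8, 239.8])]
```

View pics/hung.png

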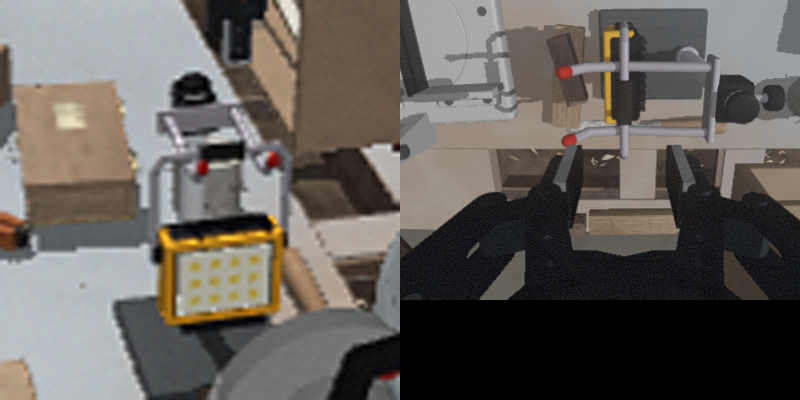

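The lamp hangs on both prongs, settled in the dip with the panel facing the saw. Next is the lever.

In the tool's units: -29.5 cm is -0.3688, -26 cm is -0.325.

Call:
step_arm(rows=[[[0.0625, 0, -0.0125], [0, 0, 0], 0.5], [[0.125, -0.025, -0.025], [0, 0, 0], 0.5], [[0.175, -0.075, -0.025], [0, 0, 0], 0.5], [[0.2125, -0.125, -0.025], [0, 0, 0], 0.5], [[0.225, -0.175, -0.025], [0, 0, 0], 0.5], [[0.225, -0.225, -0.025], [0, 0, 0], 0.5], [[0.225, -0.275, -0.025], [0, 0, 0], 0.5], [[0.225, -0.325, -0.025], [0, 0, 0], 0.5], [[0.225, -0.3688, -0.025], [0, 0, 0], 0.5], [[0.225, -0.3688, -0.025], [0, 0, 0], 0.5], [[0.225, -0.3688, -0.025], [0, 0, 0], 0.5]])

```text
t: 10.4
ee_pos: [0.4591, -0.1008, 0.3167]
tcp_rot: [3.141, -0.002, 3.14]
ft_force: [-0.5, 0.4, -0.3]
finger_gap: 0.0428
grasp_force: 0.0
```

Run:
```python
from h import *
W,im=snap("w5",dict(lever=(.502,-.1027,.18)))
w2=json.load(open("w2.json"));S=eyes.get_calibration("side");T=eyes.get_calibration("top")
print(tri([(W,proj(W,(.5,-.1,.18))),(w2,(59.4,259.5))])[0])
print(tri([(S,(322.8,227)),(T,(362.3,208.7)),(w2,(59.4,259.5))]))
crop(im,200,60,260,200,3,"pics/w5c.png")
```

```text
lever [321.9 229.2]
[([0, 66, 60, 152, 5065], [21.6, 145.8]), ([316, 217, 15, 35, 425], [323.2, 234.3]), ([577, 345, 9, 11, 70], [581.1, 350.5])]
[ 0.49817564 -0.09975559  0.18982497]
(array([ 0.50423496, -0.10457932,  0.18354988]), [np.float64(1.1272137954993133), np.float64(1.8702846803862576), np.float64(1.6022013321448303)])
```

View pics/w5c.png

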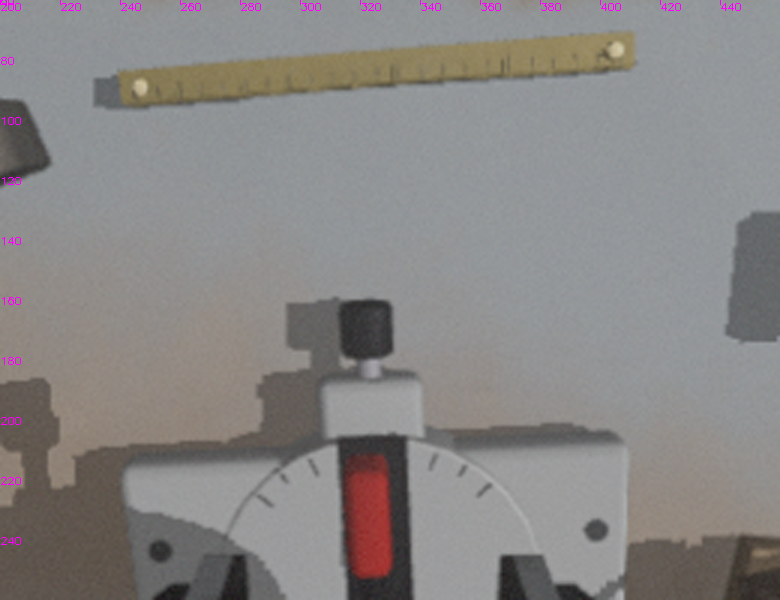

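Run:
```python
from h import *
w5=json.load(open("w5.json"));w2=json.load(open("w2.json"));S=eyes.get_calibration("side");T=eyes.get_calibration("top")
P=[(w5,(323.2,234.3)),(w2,(59.4,259.5)),(T,(362.3,208.7)),(S,(322.8,227))]
print(tri(P),tri(P[:2]),tri(P[:1]+P[2:3]),tri(P[:1]+P[3:]))
for p in((322,219),(324.5,251)):print(atz(w5,p,.191))   # top edges of outer, inner end
for p,q in (((323,205),(326,258)),((241,215),(405,205))):
  a,b=atz(w5,p,.05),atz(w5,q,.05);d=b-a;print(np.degrees(np.arctan2(d[1],d[0])))
c=[atz(w5,p,.05) for p in ((241,215),(405,205))];print(c)
```

```text
(array([ 0.50450437, -0.1035141 ,  0.18389491]), [np.float64(2.4064527926793167), np.float64(2.3447461613122265), np.float64(0.9240318374156314), np.float64(1.917399753694922)]) (array([ 0.50230629, -0.10150412,  0.1889882 ]), [np.float64(1.0982680016962003), np.float64(1.0982680016959754)]) (array([ 0.50322291, -0.10167369,  0.1898884 ]), [np.float64(0.3013440417529883), np.float64(0.30134404175299717)]) (array([ 0.50642007, -0.10154186,  0.18034849]), [np.float64(0.872769386063343), np.float64(0.8727693860635519)])
[ 0.48689195 -0.10249239  0.191     ]
[ 0.52038068 -0.10015428  0.191     ]
2.9513367304159335
93.62845631523254
[array([ 0.53551837, -0.21960235,  0.05      ]), array([0.52068068, 0.01438153, 0.05      ])]
```

In the tool's units: 15.6 cm is 0.195, 14.5 cm is 0.1813, -3.2 degrees is -0.0178.

Call:
step_arm(rows=[[[-0.0313, 0, 0.025], [0, 0, -0.0111], 0.5], [[-0.0563, -0.0013, 0.0625], [0, 0, -0.0178], 0.5], [[-0.0563, -0.0013, 0.1], [0, 0, -0.0178], 0.5], [[-0.0563, -0.0013, 0.1375], [0, 0, -0.0178], 0.5], [[-0.0563, -0.0013, 0.1375], [0, 0, -0.0178], 0.5], [[-0.0563, -0.0013, 0.1625], [0, 0, -0.0178], 0.5], [[-0.0563, -0.0013, 0.1813], [0, 0, -0.0178], 0.5], [[-0.0563, -0.0013, 0.195], [0, 0, -0.0178], 0.5], [[-0.0563, -0.0013, 0.195], [0, 0, -0.0178], 0.5]], force=40)

```text
t: 11.35
ee_pos: [0.5042, -0.1008, 0.1617]
tcp_rot: [3.141, -0.001, -3.084]
ft_force: [-0.4, 0.6, -0.0]
finger_gap: 0.0431
grasp_force: 0.0
```

Call:
step_arm(rows=[[[0, 0, 0], [0, 0, 0], 0.3], [[0, 0, 0], [0, 0, 0], 0], [[0, 0, 0], [0, 0, 0], 0], [[0, 0, 0], [0, 0, 0], 0], [[0, 0, 0], [0, 0, 0], 0], [[0, 0, 0], [0, 0, 0], 0]])

```text
t: 11.95
ee_pos: [0.5048, -0.1022, 0.163]
tcp_rot: [-3.14, 0.002, -3.086]
ft_force: [0.5, -6.3, 3.0]
finger_gap: 0.0133
grasp_force: 41.8
```

In the tool's units: -6.3 cm is -0.0788, -1.1 cm is -0.0138.

Call:
step_arm(rows=[[[-0.0006, -0.0013, -0.0138], [0, 0, 0], 0], [[-0.0025, -0.0013, -0.0275], [0, 0, 0], 0], [[-0.005, -0.0013, -0.0413], [0, 0, 0], 0], [[-0.01, -0.0013, -0.0538], [0, 0, 0], 0], [[-0.015, -0.0013, -0.0663], [0, 0, 0], 0], [[-0.0213, -0.0013, -0.0788], [0, 0, 0], 0], [[-0.0213, -0.0013, -0.0788], [0, 0, 0], 0]])

```text
t: 12.65
ee_pos: [0.5221, -0.1014, 0.2261]
tcp_rot: [-3.141, 0.001, -3.085]
ft_force: [-2.6, 0.0, -0.8]
finger_gap: 0.0133
grasp_force: 40.7
```

Call:
step_arm(rows=[[[-0.0075, 0, -0.0113], [0, 0, 0], 0], [[-0.0163, 0, -0.0225], [0, 0, 0], 0], [[-0.025, 0, -0.0325], [0, 0, 0], 0], [[-0.035, 0, -0.0419], [0, 0, 0], 0], [[-0.0463, 0, -0.05], [0, 0, 0], 0], [[-0.0575, 0, -0.0575], [0, 0, 0], 0], [[-0.0575, 0, -0.0575], [0, 0, 0], 0]])

```text
t: 13.35
ee_pos: [0.568, -0.099, 0.271]
tcp_rot: [-3.141, -0.0, -3.085]
ft_force: [-2.3, -4.6, -2.4]
finger_gap: 0.0131
grasp_force: 41.7
```

Run:
```python
from h import *
W,im=snap("w6",{})
s=eyes.grab_frame("side")
a=cv2.resize(cv2.cvtColor(s,4)[180:280,290:390],None,fx=4,fy=4,interpolation=2)
b=cv2.resize(cv2.cvtColor(im,4)[150:,150:500],(400,286))
cv2.imwrite("pics/open.png",np.hstack([a,cv2.copyMakeBorder(b,0,114,0,0,0)]))
S=eyes.get_calibration("side")
for th in (50,60,70):
  for r in (.107,.126,.145):
    t=np.radians(th);X=np.array([.6305,-.0945,.18])-r*np.cos(t)*np.array([.9984,.0558,0])+[0,0,r*np.sin(t)];p=proj(S,X);print(th,r,p.round(1),((p-[290,180])*4).round(),proj(W,X).round())
```

```text
[([0, 27, 26, 113, 1299], [9.0, 95.7]), ([307, 234, 35, 51, 1573], [324.1, 259.2]), ([621, 345, 15, 15, 146], [628.2, 352.4])]
50 0.107 [345.2 196.6] [221.  66.] [326. 239.]
50 0.126 [340.5 192.3] [202.  49.] [326. 228.]
50 0.145 [335.7 188. ] [183.  32.] [326. 215.]
60 0.107 [351.4 192. ] [246.  48.] [326. 273.]
60 0.126 [347.8 186.8] [231.  27.] [326. 274.]
60 0.145 [344.2 181.5] [217.   6.] [326. 276.]
70 0.107 [358.2 188.2] [273.  33.] [326. 310.]
70 0.126 [355.9 182.3] [264.   9.] [326. 323.]
70 0.145 [353.6 176.3] [255. -15.] [326. 340.]
```

View pics/open.png

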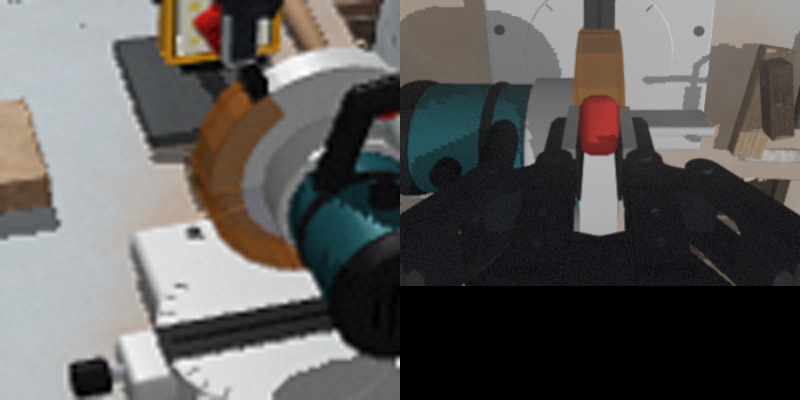

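Run:
```python
from h import *
from scipy.spatial.transform import Rotation as Ro
W=json.load(open("w6.json"));S=eyes.get_calibration("side")
u=np.array([.9984,.0558,0]);v=np.array([-.0558,.9984,0]);z=np.array([0,0,1])
A=np.array([.6305,-.0945,.18])
for th in (52,56,60,64,68):
  t=np.radians(th);rad=-np.cos(t)*u+np.sin(t)*z;up=np.sin(t)*u+np.cos(t)*z
  C=np.array([[proj(c,A+r*rad+h*up+y*v) for r in(.107,.145) for h in(-.011,.011) for y in(-.007,.007)] for c in (W,S)])
  e=[proj(W,A+.145*rad+h*up) for h in(-.011,.011)]
  print(th,"wrist rows",C[0].min(0).round(),C[0].max(0).round(),"end face",np.round(e).tolist(),"side",C[1].min(0).round(),[proj(S,A+.145*rad+h*up).round(1).tolist() for h in(-.011,.011)])
im=cv2.imread("pics/w6.png")[215:300,290:360];c1=cv2.resize(im,None,fx=5,fy=5,interpolation=2)
sp=cv2.imread("pics/open.png")[0:110,160:290];c2=cv2.resize(sp,None,fx=3,fy=3,interpolation=2)
print(c1.shape,c2.shape)
h=425;cv2.imwrite("pics/lev.png",np.hstack([c1,cv2.copyMakeBorder(c2,0,h-c2.shape[0],0,0,0)]))
```

```text
52 wrist rows [309. 202.] [343. 266.] end face [[326.0, 202.0], [326.0, 253.0]] side [333. 182.] [[333.7, 189.5], [340.9, 183.6]]
56 wrist rows [309. 225.] [343. 280.] end face [[326.0, 225.0], [326.0, 278.0]] side [336. 180.] [[336.9, 186.7], [344.4, 181.2]]
60 wrist rows [309. 248.] [344. 304.] end face [[326.0, 248.0], [326.0, 304.0]] side [339. 177.] [[340.3, 184.1], [348.2, 179.0]]
64 wrist rows [309. 267.] [344. 330.] end face [[326.0, 274.0], [326.0, 330.0]] side [343. 175.] [[343.8, 181.6], [352.0, 177.0]]
68 wrist rows [309. 281.] [344. 355.] end face [[326.0, 299.0], [326.0, 355.0]] side [347. 174.] [[347.5, 179.3], [355.9, 175.2]]
(425, 350, 3) (330, 390, 3)
```

View pics/lev.png

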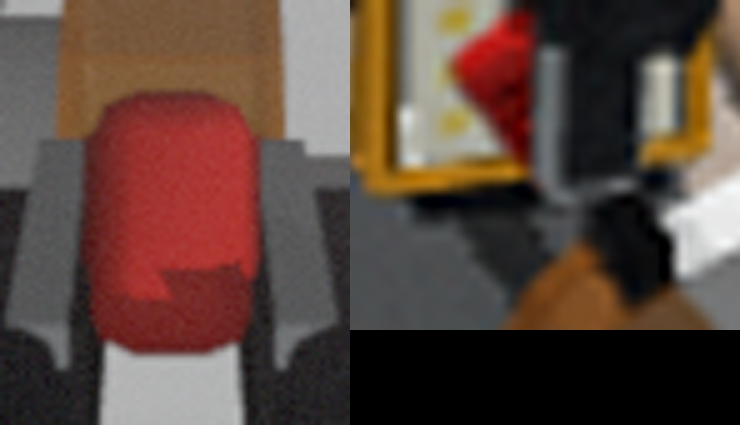

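The red end face spans rows 233–285 in the wrist view, and its lower corner is at (339,186) in the side view. That puts the guard about 58° open, against 60° by arm geometry. I'll add about 1° and recheck.

In the tool's units: -0.2 cm is -0.0025, -0.1 cm is -0.0013.

Call:
step_arm(rows=[[[-0.0025, -0.0013, -0.0013], [0, 0, 0], 0], [[-0.0025, -0.0013, -0.0013], [0, 0, 0], 0], [[-0.0025, -0.0013, -0.0013], [0, 0, 0], 0], [[-0.0025, -0.0013, -0.0013], [0, 0, 0], 0], [[-0.0025, -0.0013, -0.0013], [0, 0, 0], 0]])

```text
t: 13.95
ee_pos: [0.5688, -0.0991, 0.2715]
tcp_rot: [3.14, -0.001, -3.085]
ft_force: [-4.2, 3.0, -6.1]
finger_gap: 0.013
grasp_force: 41.1
```

Run:
```python
from h import *
W,im=snap("w7",{})
from scipy.optimize import minimize_scalar
u=np.array([.9984,.0558,0]);z=np.array([0,0,1])
for ax in(.628,.6305,.633):
  A=np.array([ax,-.0945,.18])
  def mid(th):
    t=np.radians(th);rad=-np.cos(t)*u+np.sin(t)*z;up=np.sin(t)*u+np.cos(t)*z
    return np.mean([proj(W,A+.145*rad+h*up)[1] for h in(-.011,.011)])
  print(ax,[(th,round(mid(th),1)) for th in(56,58,60,62)])
print(robot.get_state()["ee_pos"])
```

```text
[([0, 28, 25, 111, 1244], [8.8, 96.2]), ([0, 132, 6, 6, 16], [2.5, 134.5]), ([308, 234, 34, 51, 1568], [324.6, 259.3]), ([620, 344, 15, 14, 144], [627.6, 351.0])]
0.628 [(56, np.float64(243.3)), (58, np.float64(255.6)), (60, np.float64(268.1)), (62, np.float64(280.9))]
0.6305 [(56, np.float64(248.7)), (58, np.float64(261.0)), (60, np.float64(273.5)), (62, np.float64(286.2))]
0.633 [(56, np.float64(254.1)), (58, np.float64(266.4)), (60, np.float64(278.8)), (62, np.float64(291.5))]
[ 0.56883211 -0.0990699   0.27153289]
```

Call:
step_arm(rows=[[[-0.0025, 0, -0.0013], [0, 0, 0], 0], [[-0.0025, 0, -0.0013], [0, 0, 0], 0], [[-0.0025, 0, -0.0013], [0, 0, 0], 0], [[-0.0025, 0, -0.0013], [0, 0, 0], 0], [[-0.0025, 0, -0.0013], [0, 0, 0], 0]])

```text
t: 14.5
ee_pos: [0.5707, -0.099, 0.2725]
tcp_rot: [3.141, -0.001, -3.085]
ft_force: [-4.7, 3.0, -4.4]
finger_gap: 0.0133
grasp_force: 41.2
```

Run:
```python
from h import *
W,im=snap("w8",{});s=eyes.grab_frame("side");S=eyes.get_calibration("side")
hsv=cv2.cvtColor(s,cv2.COLOR_RGB2HSV);m=(((hsv[...,0]<6)|(hsv[...,0]>174))&(hsv[...,1]>150)&(hsv[...,2]>70))
ys,xs=np.nonzero(m[165:215,325:360]);print("side red cols",xs.min()+325,xs.max()+325,"rows",ys.min()+165,ys.max()+165,"leftmost row",ys[xs==xs.min()].mean()+165)
u=np.array([.9984,.0558,0]);v=np.array([-.0558,.9984,0]);z=np.array([0,0,1]);A=np.array([.6305,-.0945,.18])
for th in(56,58,60,62):
    t=np.radians(th);rad=-np.cos(t)*u+np.sin(t)*z;up=np.sin(t)*u+np.cos(t)*z
    print(th,"wrist mid",np.mean([proj(W,A+.145*rad+h*up)[1] for h in(-.011,.011)]).round(1),"side",[proj(S,A+.145*rad-.011*up+y*v).round(1).tolist() for y in(-.007,.007)])
crop(s,325,165,50,40,12,"pics/s8.png")
s0=cv2.imread("pics/side0.png");h0=cv2.cvtColor(s0,cv2.COLOR_BGR2HSV);m=(((h0[...,0]<6)|(h0[...,0]>174))&(h0[...,1]>150)&(h0[...,2]>70))
ys,xs=np.nonzero(m[205:250,305:340]);print("shut side red",xs.min()+305,xs.max()+305,ys.min()+205,ys.max()+205)
C=np.array([proj(S,A-r*u+h*z+y*v) for r in(.107,.145) for h in(-.011,.011) for y in(-.007,.007)]);print(C.min(0),C.max(0))
st=robot.get_state();print(st["ee_pos"],st["ft_force"])
```

```text
[([0, 26, 26, 114, 1298], [8.8, 95.7]), ([308, 234, 34, 52, 1575], [324.5, 259.4]), ([620, 341, 15, 14, 147], [627.2, 348.3])]
side red cols 340 346 rows 180 192 leftmost row 184.5
56 wrist mid 243.5 side [[337.8, 188.3], [336.1, 185.2]]
58 wrist mid 255.7 side [[339.5, 186.9], [337.7, 183.8]]
60 wrist mid 268.1 side [[341.2, 185.6], [339.4, 182.5]]
62 wrist mid 280.7 side [[342.9, 184.4], [341.2, 181.3]]
shut side red 315 329 222 231
[314.31380797 220.65951912] [330.53917592 233.4028435 ]
[ 0.57073351 -0.09899183  0.27254644] [-5.67825644  2.92844914 -4.35826355]
```

View pics/s8.png

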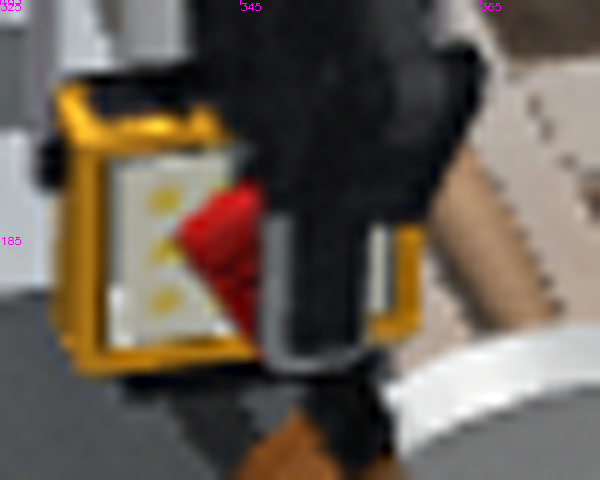

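The side view puts the lever at about 60° (corner at (339.8,184.8)), the wrist view gives about 59° and the arm pose about 62°, so it averages 60°. The lamp still hangs behind it. Handing in.

```bash
python3 -c "
from cell import robot
print(robot.sign_off())"
```

```text
the job is handed in; nothing more can be done
None
```

The work lamp hangs on both prongs facing the saw, and the arm is holding the guard open at about 60° (my estimates ran from 59° to 62°); I handed the job in at about 14.6 s and got no verdict back.

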